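Open the ashing furnace with the hook rod and set the crucible on its door

ROBOT

A 6-joint arm with a two-finger parallel gripper is mounted at the origin on the work surface. World frame = base frame: x ahead of the robot, y to its left, z up, the work surface at z = 0. Lengths are in mm, angles in rad, forces in N, time in s.
With the tool pointing down it reaches from about 300 to 775 mm from the base axis. Payload 14.6 kg.
Tool frame: the origin (TCP) lies at the very end of the fingers, on their centre line; the grasp point (between the pads) lies 19 mm behind it; z points along the fingers, y is the line along which they close (so a half turn about z gives the same grasp; the last joint's range is limited). The gripper opens to 94 mm and grips with 3 to 60 N. Pads are 16 mm wide; open, the fingers measure 119 mm over their backs; the gripper's body (75 mm by 177 mm) begins 78 mm behind the grasp point.
Start: joints at [-1.24, 0.3, 1.521, -0, 1.321, -0.067], TCP at [213.057, -507.046, 171.846] pointing down, gripper open.
Joint ranges: [-3.03, 3.03], [-0.79, 2.21], [0.23, 2.52], [-1.04, 4.18], [0, 3.07], [-2.55, 2.55]. Speed limits (rad/s): [2.22, 2.22, 2.57, 3.14, 3.14, 3.14].

INTERFACE

Orientations are given as [roll, pitch, yaw] about the fixed x, y, z axes, in that order (R = Rz(yaw) Ry(pitch) Rx(roll)).
In Python, from cell import manip, eyes, ticket gives the robot as it stands. The module is installed in compiled form; this text tells all that it offers.
- The arm moves only by the tool arm_command, never from a script. Its argument "plan" is a list of rows, each a list of 5 numbers: the opening, from -1 (shut) to 1 (fully open), then the shift along the tool's x, y, z in m, then the turn about the tool's z in rad. In form: [[jaw, dx, dy, dz, roll], ...]. A call has 1 to 20 rows; each row shifts and turns the commanded pose from where the row before left it, along the tool's axes as they then stand; what a row does not reach is not made up. A row lasts 1/8 s, in which the tool goes at most 62.5 mm and 10.7 degrees, less where a joint would pass 70% of its speed; a pose out of reach is approached as far as the arm can. A call is refused whole if a number of a shift passes 0.0625 or a number of a turn 0.188, either way. A call with a gripper value outside its range is refused whole. The fingers move at their own pace and stop on an object; "newtons" is the grip in N (left out, the last holds). Time passes only in rows, so rows that do not move let the fingers close. It gives the time, the measured TCP pose, the force, the opening and the grip force at its end, in the units of the state.
- manip.read_state(): the state, without advancing time (a new reading comes with each control period).
- eyes.camera(name): name is "scene" or "side" or "wrist"; returns a dict with "img" (480x640x3 uint8, blue, green, red), "z_map" (480x640 float32, mm along the optical axis (not along the pixel's ray), 0 where there is no reading), "fx", "fy", "cx", "cy" (pixels), "eye" and "orientation" of the camera in the world. Camera axes: x right, y down, z forward; pixel columns grow to the right and rows downward; lengths in mm; the calibration is good to about 2 mm. A picture is of the moment at which its call begins.
- ticket.sign_off(): hands the job in; it is judged then, once.
The state is a dict: "clock": time; "joints": joint angles; "qd": joint speeds; "effort": joint torques, N m; "eef_pos": TCP position; "eef_rot": TCP orientation; "wrist_force": force on the tool from outside, world axes, zero at the start; "moment": the same for the moment, N m; "finger_gap": finger opening in mm; "finger_force": force on a finger pad.
Only numpy, scipy, OpenCV 4.12 (cv2) and the standard library are available. Lean on these libraries where they do the work, as an engineer would, in place of code of your own. Each camera call takes 0.05 s, during which the arm holds its last target. There are 200 camera calls.

TASK

Get the ashing furnace ready for charring a sample. Treat the furnace as hot, so keep the hand and arm off it: take the hook rod from its rest, put its hook through the eye on the furnace's drop-down door and swing the door all the way down with it, then lay the rod back in its rest. After that take the weighed crucible off the balance and stand it upright on the middle of the white block on the inside of the open door, and leave everything else on the bench where it is.

Things in the scene. Friction and masses are not known exactly. Their poses are not given: they have to be found in the camera images.
- rod_mid (a point): Hook rod, 277 mm long, 0.22 kg, lying level in its rest. The point is on the rod's axis, in the handle, near the balance point: grip here. x axis runs along the rod towards the hook, z up, y to the left. Brown wooden square handle 16 x 16 mm from x = -110 to +55 mm, then a round steel shank 10 mm thick to x = +160 mm, where an 8 mm thick prong is bent off at a right angle, level, towards -y (to the right), reaching 45 mm from the rod's axis.
- hook_mid (a point): A point on the axis of the rod's prong, 24 mm from the rod's axis: at x = +160, y = -24, z = 0 mm from rod_mid in the rod's frame.
- rest_mid (a point): Rod rest: low aluminium stand fixed to the bench, base 160 x 70 x 8 mm, with two upright forks 120 mm apart (10 mm thick, at x = -60 and +60 mm) whose flared slots open upwards: about 20 mm wide at the floor and 43 mm between the lips; slot floor 50 mm and lips 76 mm above the bench. The point is where rod_mid lies when the rod is in the rest (58 mm above the bench); x axis as the rod's, so the rod goes back with its hook at the same end and its prong to the same side.
- door_hinge (a point): Middle of the hinge line of the furnace's drop-down door, 155 mm above the bench; belongs to the fixed furnace. x axis points level into the furnace (away from its front), y runs along the hinge line, z up. The furnace is a cream casing 300 wide, 360 deep, 400 mm high, its front face 30 mm behind this point. The door is a steel panel 210 mm wide, 165 mm high, 35 mm thick, hinged along its lower edge.
- door_eye (a point): Centre of the dark steel eye (ring) on the door's outer face near its top: clear hole 28 mm across, bar 7 mm thick; the hole runs level, along the hinge line. With the door shut it is 145 mm above the hinge line and 39 mm in front of it (-x of door_hinge), 34 mm off the door's face. The point and its frame turn with the door; at angle q it is 145 sin q + 39 cos q mm in front of and 145 cos q - 39 sin q mm above the hinge line.
- door (a joint): Angle of the furnace door, rad: 0 shut (upright), 1.57 fully down (level, outer face and eye underneath). It is counterbalanced with a stiff hinge: stays where it is left, and takes about 1 to 4 N at the eye to move.
- plug_face (a point): Centre of the face of the white fibre block on the inside of the door, 130 mm (along the hinge) x 110 mm. The point turns with the door. With the door fully down the face is a level shelf, 50 mm above the hinge line (205 mm above the bench), its centre 85 mm in front of the hinge line.
- crucible_mid (a point): The weighed crucible: white porcelain cup, 48 mm high, 43 mm across the rim, 32 mm across the foot, 0.06 kg, standing on the balance pan. The point is its centre, half-way up; z axis up.
- balance: White laboratory balance fixed on the bench, 190 x 150 mm. Origin on the bench under the centre of its round steel pan (90 mm across, top 75 mm above the bench); the display lies towards its -x.
- spare_a: Spare crucible, same shape, on the white tile: leave. Origin under its foot.
- spare_b: Second spare crucible, on the white tile: leave. Origin under its foot.
- jar: Amber sample jar, 60 mm across, 85 mm high: leave. Origin under its foot.
- jar_b: Second amber sample jar, same size: leave. Origin under its foot.
- wash_bottle: White wash bottle with red spout, 64 mm across, 190 mm high: leave. Origin under its foot.
- tongs: Steel crucible tongs lying flat, 230 mm long, 8 mm high: leave. Origin on the bench under the pivot, x axis along them.
- wrench: Steel wrench lying flat on the bench: leave. Origin on the bench under its middle, x axis along it.
Not all that is in view belongs to the job. What is shaped like the part that bears crucible_mid but turquoise is not meant. What is shaped like the part that bears rest_mid but brown or green is not meant.

How it is judged (in metres and radians):
On the way, in this order (a step that is already met when the one before it is completed fails the run):
1. the rod's hook is through the door's eye, the door still shut or just ajar (distance between hook_mid and door_eye below 0.02 m and value of joint door below 0.3 rad), for 0.1 s.
2. the door is swung all the way down with the hook in its eye (value of joint door above 1.5 rad and distance between hook_mid and door_eye below 0.022 m), for 0.1 s.
3. the rod lies back in its rest, let go (distance between rod_mid and rest_mid below 0.02 m and distance between hook_mid and rest_mid above 0.14 m and angle between the x axis of rod_mid and the x axis of rest_mid, either way round below 0.1 rad and contact force between the fingers and rod below 0.1 N), for 0.2 s.
At the end, for the whole second after the job is handed in: The furnace door is fully down (over 1.5 rad), the rod lies in its rest within 20 mm and 0.1 rad of where it was with its hook at the same end, and the crucible stands upright (within 0.12 rad) on the door's white block within 35 mm of its centre, released (value of joint door above 1.5 rad and distance between rod_mid and rest_mid below 0.02 m and angle between the x axis of rod_mid and the x axis of rest_mid, either way round below 0.1 rad and x of hook_mid in the frame of rest_mid above 0.12 m and horizontal distance between crucible_mid and plug_face below 0.035 m and height (world z) of crucible_mid between 0.222 and 0.236 m and angle between crucible_mid's own z axis and vertical below 0.12 rad and contact force between the fingers and anything else below 0.2 N); the robot touches nothing.
It fails at once if the hand or arm touches the furnace or its door (contact force between any of the fingers, the arm and furnace above 2 N).
It fails at once if the crucible is tipped over (angle between crucible_mid's own z axis and vertical above 0.6 rad).
It fails at once if something else on the bench is shifted (distance of any of spare_a, spare_b, jar, jar_b, wash_bottle, tongs, wrench from where it was at the start of the episode above 0.025 m).
It also fails if it takes over 64 s, if anything falls off the work surface, if the arm or the gripper's body presses on something with over 40 N, if the wrist force passes 120 N, or if a joint passes its speed limit or range.

## Working session

There is one attempt and no reset: what is moved stays moved. The work goes in short steps, Python scripts to look and compute and a tool call to move; the robot and the scene stay as the last step left them, time stands still between calls to the robot, and variables do not carry over. Pictures are saved under pics/ and viewed, at most 10 in all, crops included, and the job is handed in when it is done.

Besides the shell and the picture viewer there is one more tool, called after "Request:" as name(argument=value, ...) on one line, values as JSON. arm_command: Moves the arm, as the interface text tells. Its arguments: {"type":"object","properties":{"plan":{"type":"array"},"newtons":{"type":"number"}},"required":["plan"]}

```bash
mkdir -p pics; cat > h.py <<'E'
import numpy as np, cv2
from cell import manip, eyes, ticket
from scipy.spatial.transform import Rotation as R
def cam(n):
    c=eyes.camera(n); return c
def Rc(c):
    o=np.array(c["orientation"],float)
    return o if o.shape==(3,3) else R.from_euler('xyz',o).as_matrix()
def cloud(c):
    z=c["z_map"]; v,u=np.mgrid[:480,:640]
    P=np.dstack([(u-c["cx"])/c["fx"]*z,(v-c["cy"])/c["fy"]*z,z])
    W=P@Rc(c).T+np.array(c["eye"]); W[z==0]=np.nan
    return W
E
python3 - <<'E'
from h import *
for n in("scene","side","wrist"):
    c=cam(n); cv2.imwrite(f"pics/{n}0.png",c["img"]); np.save(f"pics/{n}0.npy",cloud(c)); print(n,c["eye"],c["orientation"],c["fx"])
print(manip.read_state())
E
```

```text
scene [1265.6497113  -808.54279934 1040.08816345] [-2.21743189  0.0048244   0.74817694] 585.6771300365604
side [-475.73461094  364.40368678 1410.34178921] [-2.425643    0.00651967 -1.94683322] 569.9945638451485
wrist [ 290.29435901 -473.56775231  383.89801347] [ 2.85144782e+00  1.43516232e-03 -1.17273777e+00] 357.970179060394
{'clock': 0.15, 'joints': array([-1.23960563e+00,  3.00331196e-01,  1.52139093e+00,  2.06170445e-05,
        1.32067168e+00, -6.65952428e-02]), 'qd': array([ 1.97950977e-05, -2.05565001e-03, -1.26066882e-03, -8.80914895e-04,
        7.65771985e-05,  8.78486678e-04]), 'effort': array([ 2.38509128e-03, -5.31950927e+01, -3.52819741e+01,  7.09552900e-02,
        2.36428622e-02, -7.86669921e-05]), 'eef_pos': array([ 212.99818005, -506.8649587 ,  171.44352322]), 'eef_rot': array([-3.14079461e+00, -7.32406252e-05,  3.97780794e-01]), 'wrist_force': array([-0.41498311, -0.22131032,  0.4769073 ]), 'moment': array([ 0.02378102, -0.00045793,  0.05672973]), 'finger_force': 0.0, 'finger_gap': 94.15258344196522}
```

View pics/scene0.png

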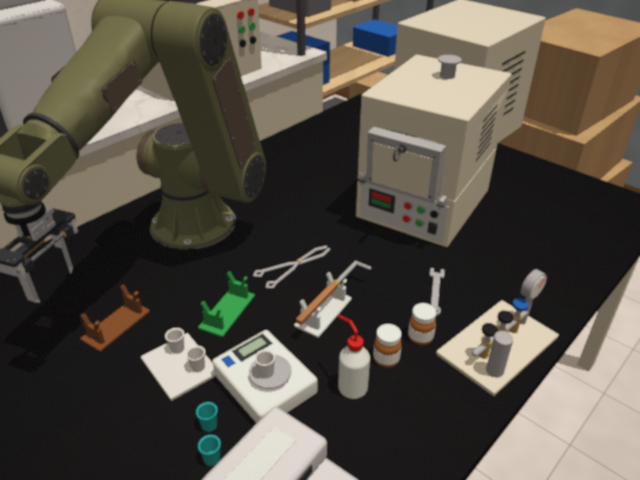

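View pics/side0.png

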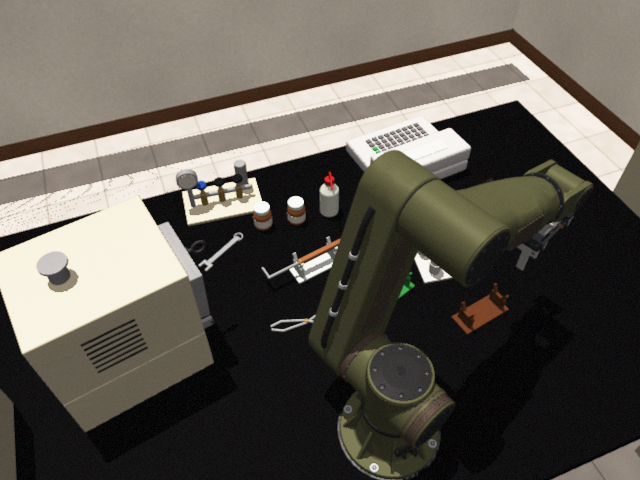

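The scene shows the rod in its rest (handle about (320,300), prong tip (370,267)), the furnace door eye at (397,153), and the crucible on the balance pan at (265,363). The side view shows the rod at (300,262), with the eye hidden edge-on at about (195,246).

```bash
python3 - <<'E'
from h import *
W=np.load("pics/scene0.npy"); I=cv2.imread("pics/scene0.png"); H=cv2.cvtColor(I,cv2.COLOR_BGR2HSV)
def box(u0,v0,u1,v1,m):
    k=np.zeros((480,640),bool); k[v0:v1,u0:u1]=1; return k&m&np.isfinite(W[...,2])
# handle
X,Y,Z=W[...,0],W[...,1],W[...,2]
m=box(290,270,345,325,(H[...,0]<20)&(H[...,1]>120)&(H[...,2]>60)&(Z>45)&(Z<80))
P=W[m]; print("handle",len(P),P.min(0),P.max(0),np.median(P,0))
c=P[:,:2].mean(0); d=np.linalg.svd(P[:,:2]-c)[2][0]; print("dir",d,np.degrees(np.arctan2(d[1],d[0])), "ext",np.percentile((P[:,:2]-c)@d,[0.5,99.5]),c)
# all rod points above 45
m=box(290,250,380,330,(Z>48)&(Z<72)); P=W[m]
s=(P[:,:2]-c)@d; t=(P[:,:2]-c)@np.array([-d[1],d[0]])
for a in range(-150,260,15):
    k=(s>a)&(s<a+15)
    if k.sum(): print(a,k.sum(),np.round(np.percentile(t[k],[5,50,95]),1),np.round(np.median(P[k,2]),1))
# furnace door eye region
for (u,v) in [(385,165),(420,180),(400,180),(372,140),(440,150),(367,200),(430,215),(372,190),(435,205),(384,172),(424,187)]: print((u,v),np.round(W[v,u],1),I[v,u])
crop=cv2.resize(I[110:250,340:470],None,fx=4.2,fy=4.2,interpolation=cv2.INTER_CUBIC); cv2.imwrite("pics/door.png",crop)
# crucible
m=box(245,345,285,385,(Z>100)&(Z<140)); P=W[m]; print("cruc",len(P),P.min(0),P.max(0),P.mean(0))
k=P[:,2]>117; print(k.sum(),cv2.minEnclosingCircle(P[k,:2].astype(np.float32)))
m=box(240,345,300,395,(Z>70)&(Z<80)); P=W[m]; print("pan",np.median(P,0),P.min(0),P.max(0))
E
```

```text
handle 391 [ 539.30946737 -128.44402773   51.61058512] [583.30962836  40.73318603  72.22671849] [562.15525107 -50.89036903  64.79273171]
dir [-0.17119544  0.98523709] 99.85733146799309 ext [-78.46735457  86.70216136] [562.08150865 -50.01607074]
-90 19 [-6.9 -0.1  6.2] 62.6
-75 52 [-6.8 -0.2  9.2] 65.5
-60 40 [-6.6 -2.2  9.1] 66.0
-45 80 [-19.   -2.6  23.1] 64.1
-30 81 [-21.7   1.   24.4] 64.2
-15 39 [-6.7 -2.5  7. ] 65.0
0 43 [-6.3 -3.6  7.8] 63.9
15 37 [-5.9 -1.1  7.8] 63.8
30 35 [-5.6 -2.5  7.6] 62.7
45 38 [-6.2  0.7  9. ] 62.7
60 37 [-6.1 -1.4  8.8] 63.4
75 67 [-19.4  -3.2  22.1] 61.7
90 57 [-22.4   3.5  27.1] 58.7
105 17 [-2.   1.6  5. ] 58.0
120 16 [-2.2  0.4  4.3] 58.2
135 15 [-2.7  1.8  5.6] 56.1
150 15 [-2.   0.7  4.8] 57.4
165 14 [-2.8  0.8  3.5] 56.4
180 49 [-38.7 -13.7   1.9] 54.0
195 6 [-34.1 -15.6   1.3] 54.1
(385, 165) [452.3 342.7 231.2] [ 87 104 114]
(420, 180) [558.4 358.  220.2] [ 87 104 113]
(400, 180) [498.6 353.2 197.7] [ 87 103 113]
(372, 140) [413.7 328.5 299.2] [64 64 68]
(440, 150) [597.2 372.7 318.6] [163 168 175]
(367, 200) [379.5 367.2  72.3] [85 90 94]
(430, 215) [575.5 405.7  90.2] [56 59 63]
(372, 190) [396.  366.7 115. ] [31 30 35]
(435, 205) [585.5 407.9 127.7] [89 94 98]
(384, 172) [451.4 341.8 209.1] [ 87 103 113]
(424, 187) [567.7 367.2 198. ] [ 87 104 113]
cruc 316 [ 616.60459301 -309.92377957  100.35954144] [ 659.35790149 -268.40614406  126.44436417] [ 636.65603433 -288.53187398  114.4598369 ]
131 ((637.3265991210938, -288.5392150878906), 22.082611083984375)
pan [ 651.2893607  -286.50277506   75.46612921] [ 592.45568638 -324.55021079   70.48992596] [ 683.04695818 -233.09166519   79.91226838]
```

View pics/door.png

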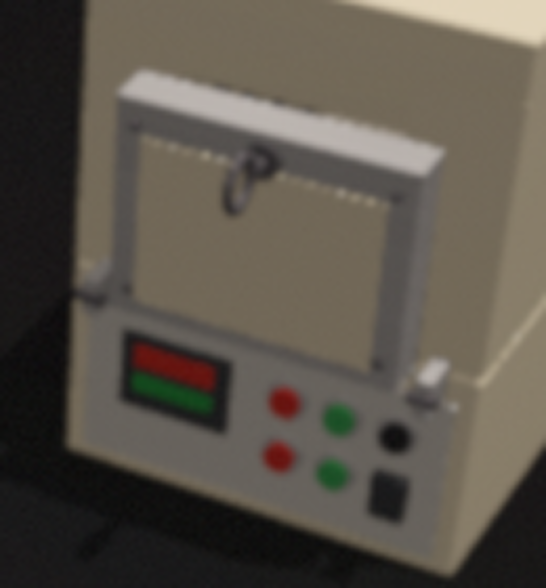

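The crop shows the door shut with the ring's eye at about crop (237,192), which is image (396,156). The door's slot line runs parallel to the panel.

```bash
python3 - <<'E'
from h import *
W=np.load("pics/scene0.npy"); I=cv2.imread("pics/scene0.png"); H=cv2.cvtColor(I,cv2.COLOR_BGR2HSV)
c=cam("scene"); Rm=Rc(c); e=np.array(c["eye"])
k=np.zeros((480,640),np.uint8); cv2.fillPoly(k,[np.array([[379,150],[388,155],[388,172],[420,183],[420,192],[376,178]])],1); cv2.fillPoly(k,[np.array([[405,165],[428,168],[424,192],[402,185]])],1)
P=W[(k>0)&np.isfinite(W[...,2])]
for _ in range(4):
    o=P.mean(0); n=np.linalg.svd(P-o,full_matrices=False)[2][2]; r=(P-o)@n; P=P[abs(r)<max(3,1.5*r.std())]
n*=np.sign(n[1]); print("plane",o,n,r.std(),len(P),"yaw in",np.arctan2(n[1],n[0]))
f=np.array([n[0],n[1],0]); f/=np.linalg.norm(f); h=np.array([f[1],-f[0],0])
# frame: s along h, depth along f
D=np.stack([(W-o)@h,(W-o)@f,W[...,2]],-1)
np.set_printoptions(suppress=True,precision=1)
m=np.zeros((480,640),bool); m[125:200,360:450]=1; m&=(abs(D[...,1])<60)
Q=D[m]
for z in range(150,335,15):
    q=Q[(Q[:,2]>z)&(Q[:,2]<z+15)]; print(z,len(q),"h",np.percentile(q[:,0],[1,99]),"f",np.percentile(q[:,1],[2,20,50,80,98])) if len(q) else 0
m[:]=0; m[138:172,385:412]=1
q=D[m&(D[...,1]<-12)&(D[...,1]>-70)]; print("ring pts",len(q),q.min(0),q.max(0),np.median(q,0))
# ray for centre px
d=Rm@np.array([(396.4-c["cx"])/c["fx"],(155.7-c["cy"])/c["fy"],1])
t=(300-e[2])/d[2]; p=e+t*d; print("ray at z300",p,"h,f",(p-o)@h,(p-o)@f)
vert=[("bottle",335,340,372,395),("jar",372,325,402,362),("jarb",408,303,438,345)]
for nme,a,b,cc,dd in vert:
    w=W[b:dd,a:cc].reshape(-1,3); w=w[(w[:,2]>30)&(w[:,2]<200)]; print(nme,np.percentile(w,2,axis=0),np.percentile(w,98,axis=0))
E
```

```text
plane [503.78301845 353.91971392 215.88610754] [-0.19365259  0.97918371  0.06081067] 1.619803091484884 755 yaw in 1.766046176435607
150 247 h [-148.6  123.4] f [ 0.1  3.6  6.8 14.5 44.6]
165 430 h [-146.1  123. ] f [-2.4  0.8  4.2 31.8 43.9]
180 426 h [-148.1  120.9] f [-4.2 -0.2  2.8 22.9 43.8]
195 413 h [-150.4  118.2] f [-4.5 -1.1  2.3 27.6 44. ]
210 430 h [-148.8  116.5] f [-5.1 -1.7  1.5  8.9 42.9]
225 428 h [-151.3  114.2] f [-5.8 -2.1  1.1 16.1 44.2]
240 434 h [-151.5  112.9] f [-5.9 -3.1  0.1 10.  42.9]
255 405 h [-152.4  111.4] f [-7.1 -3.5 -0.8  8.8 42.9]
270 441 h [-152.1  108.7] f [-14.7  -4.1  -1.1  13.6  43.8]
285 468 h [-152.   105.7] f [-50.4  -4.8  -1.    3.4  43.4]
300 508 h [-147.9  104. ] f [-50.3  -4.5  -0.8   4.3  43.9]
315 912 h [-108.5  100. ] f [-6.1  3.3 20.3 39.7 44.4]
330 282 h [-62.8 101.4] f [34.4 38.  40.4 42.8 46.3]
ring pts 83 [-13.4 -58.  279.7] [ -1.3 -12.2 318.8] [ -5.3 -37.8 297.9]
ray at z300 [514.2 302.2 300. ] h,f 0.2346196683118337 -52.741994501059914
bottle [ 736.2 -179.    33. ] [ 789.6 -131.5  149.2]
jar [739.2 -60.4  32.5] [790.3  -9.9  88. ]
jarb [757.7  49.5  32.4] [809.4 100.7  88.3]
```

Request:
arm_command(plan=[[0.1,0,0,0,-0.168],[0.1,0,0,0,-0.168],[0.1,0,0,0,-0.168],[0.1,0,0,0,-0.168],[0.1,0,0,0,-0.168],[0.1,0,0,0,-0.168],[0.1,0,0,0,-0.168],[0.1,0,0,0,-0.168]], newtons=40)

```text
clock: 1.2
eef_pos: [213.0, -507.0, 171.7]
eef_rot: [-3.142, -0.0, 1.747]
wrist_force: [-0.1, 0.4, 0.6]
finger_gap: 51.9
finger_force: 0.0
```

Request:
arm_command(plan=[[0.1,0.028,0.028,0,0],[0.1,0.028,0.028,0,0],[0.1,0.028,0.028,0,0],[0.1,0.028,0.028,0,0],[0.1,0.028,0.028,0,0],[0.1,0.028,0.028,0,0],[0.1,0.028,0.028,0,0],[0.1,0.028,0.028,0,0],[0.1,0.028,0.028,0,0],[0.1,0.028,0.028,0,0],[0.1,0.028,0.028,0,0],[0.1,0.028,0.028,0,0],[0.1,0.028,0.028,0,0],[0.1,0.028,0.028,0,0],[0.1,0.028,0.028,0,0],[0.1,0,0,0,0],[0.1,0,0,0,0]])

```text
clock: 3.32
eef_pos: [555.1, -22.1, 171.6]
eef_rot: [-3.141, -0.0, 1.742]
wrist_force: [0.7, -0.1, -0.6]
finger_gap: 52.0
finger_force: 0.0
```

```bash
cat >> h.py <<'E'
np.set_printoptions(suppress=True,precision=2)
def rel(p):
    "tool-axes shift of TCP to world point p"
    s=manip.read_state(); M=R.from_euler('xyz',s["eef_rot"]).as_matrix()
    return M.T@(np.array(p)-s["eef_pos"])
E
python3 - <<'E'
from h import *
s=manip.read_state(); print(s["clock"],s["eef_pos"],s["eef_rot"],s["joints"]); print(rel([556.7,-18.9,39]))
W=np.load("pics/scene0.npy"); o=np.array([503.8,353.9,0]); f=np.array([-.194,.981,0]); h=np.array([f[1],-f[0],0])
D=np.stack([(W-o)@h,(W-o)@f,W[...,2]],-1)
for z in (170,200,230,260,290):
    q=D[(abs(D[...,2]-z)<8)&(abs(D[...,1])<8)&(abs(D[...,0])<160)]; print(z,np.percentile(q[:,0],[0,2,98,100]))
c=cam("wrist"); w=cloud(c); np.save("pics/w1.npy",w); cv2.imwrite("pics/w1.png",c["img"])
Hs=cv2.cvtColor(c["img"],cv2.COLOR_BGR2HSV)
m=(Hs[...,0]<20)&(Hs[...,1]>100)&(w[...,2]>50)&(w[...,2]<75)&(abs(w[...,0]-556)<40)&(w[...,1]<60)&(w[...,1]>-150)
P=w[m]; cc=P[:,:2].mean(0); d=np.linalg.svd(P[:,:2]-cc,full_matrices=False)[2][0]; d*=np.sign(d[1]); e=np.percentile((P[:,:2]-cc)@d,[.5,99.5]); print(len(P),cc,d,np.arctan2(d[1],d[0]),e, "mid by end",cc+d*(e[1]-55),cc+d*(e[0]+110))
E
```

```text
3.325 [555.1  -22.06 171.62] [-3.14 -0.    1.74] [-0.11  0.31  1.5  -0.    1.32 -0.28]
[  2.84   2.19 132.62]
170 [-131.8  -120.91   97.07  121.15]
200 [-108.87 -105.44   95.1    99.67]
230 [-112.91 -106.99   96.17   98.74]
260 [-107.31 -104.63   96.91  100.33]
290 [-110.55 -104.31   96.39   99.75]
2556 [556.8  -38.87] [-0.18  0.98] 1.7483151492302527 [-84.02  77.85] mid by end [552.76 -16.38] [552.21 -13.3 ]
```

View pics/w1.png

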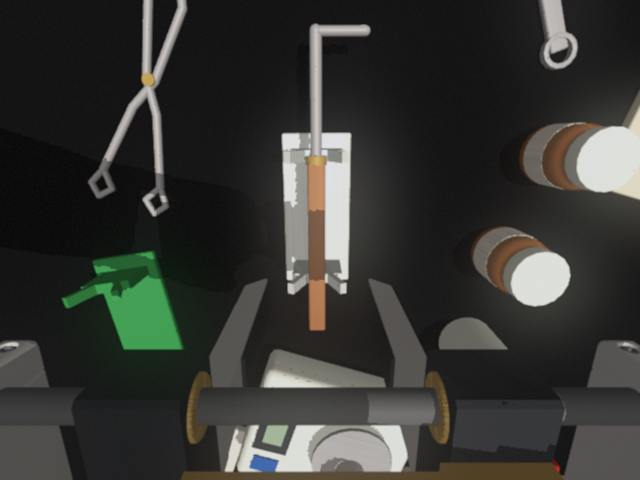

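The wrist view shows the rod (column 317) running straight between the fingers, with its prong to the right at the top (365,30) and the two rest forks either side. I'll go down and grip it.

Request:
arm_command(plan=[[0.1,0.005,0,0.03,0],[0.1,0,0,0.04,0],[0.1,0,0,0.04,0],[0.1,0,0,0.0225,0],[0.1,0,0,0,0],[0.1,0,0,0,0],[-1,0,0,0,0],[-1,0,0,0,0],[-1,0,0,0,0],[-1,0,0,0,0],[-1,0,0,0,0],[-1,0,0,0,0]], newtons=40)

```text
clock: 4.88
eef_pos: [554.6, -16.8, 39.3]
eef_rot: [3.142, -0.0, 1.742]
wrist_force: [-0.4, -0.4, -0.0]
finger_gap: 0.1
finger_force: 0.0
```

```bash
python3 - <<'E'
from h import *
c=cam("wrist"); d=cam("scene")
cv2.imwrite("pics/w2.png",np.hstack([cv2.resize(c["img"],(480,360)),cv2.resize(d["img"][200:380,220:460],None,fx=2,fy=2)[:360]])[:, :800]); np.save("pics/w2.npy",cloud(c)); print(manip.read_state())
E
```

```text
{'clock': 4.975, 'joints': array([-0.1 ,  0.45,  1.64,  0.  ,  1.05, -0.27]), 'qd': array([ 0., -0.,  0., -0., -0., -0.]), 'effort': array([  0.01, -57.17, -30.6 ,   0.06,   0.04,  -0.  ]), 'eef_pos': array([554.59, -16.75,  39.31]), 'eef_rot': array([-3.14, -0.  ,  1.74]), 'wrist_force': array([-0.08, -0.65,  0.53]), 'moment': array([-0.04, -0.1 ,  0.01]), 'finger_force': 0.0, 'finger_gap': 0.4731092970270868}
```

View pics/w2.png

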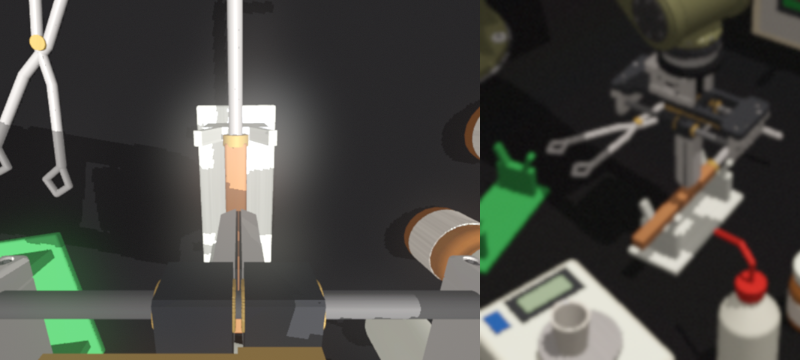

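The left panel shows the shut fingers over the handle's line (columns 215–260), with the shank and rest still straight. The right panel shows the rod still in the rest. The fingers closed without holding it, so I'll check the rod's height and position in the depth data.

```bash
python3 - <<'E'
from h import *
for n in("scene","wrist"):
    c=cam(n); w=cloud(c); H=cv2.cvtColor(c["img"],cv2.COLOR_BGR2HSV)
    a=np.array([554,-17,0]); d=np.array([-.174,.985,0]); l=np.array([-.985,-.174,0])
    s,t,z=(w-a)@d,(w-a)@l,w[...,2]
    br=(H[...,0]<20)&(H[...,1]>90)
    for q in range(-120,180,20):
        k=(s>q)&(s<q+20)&(abs(t)<20)&(z>42)&(z<110)&(br if q<50 else True)
        if k.sum()>5: print(n,q,k.sum(),"t",np.percentile(t[k],[3,50,97]),"z",np.percentile(z[k],[3,50,97]))
    k=(abs(s)<30)&(abs(t)<60)&(z<130)&~br&(z>20)
    if k.sum()>5: print("fing",np.percentile(s[k],[3,97]),np.percentile(t[k],[3,50,97]),np.percentile(z[k],[3,50,97]))
E
```

```text
scene -120 44 t [-8.26 -1.43  7.15] z [56.39 65.15 71.27]
scene -100 58 t [-8.76 -3.67  8.29] z [52.06 65.09 70.04]
scene -80 53 t [-8.23 -2.76  7.13] z [53.94 65.09 70.75]
scene -60 47 t [-8.25 -2.97  7.18] z [56.09 64.89 69.85]
scene -40 49 t [-8.79 -3.82  6.56] z [56.18 64.75 68.24]
scene -20 47 t [-8.72 -3.69  6.51] z [53.69 63.01 67.16]
scene 0 28 t [-13.74  -6.62  -2.92] z [52.79 63.59 90.81]
scene 20 34 t [-8.37 -6.16  0.22] z [47.92 61.17 66.49]
scene 40 38 t [-8.26 -4.74  5.73] z [49.86 61.45 66.65]
scene 60 34 t [-17.09  -0.24  18.14] z [47.18 57.28 68.87]
scene 80 14 t [-3.87 -0.98  2.01] z [51.76 59.64 61.61]
fing [-13.2    5.99] [-15.    -5.65  11.41] [ 75.   105.26 128.51]
wrist -120 77 t [-2.64 -0.68  1.92] z [65.93 66.76 67.58]
wrist -100 63 t [-2.63 -0.08  1.85] z [65.85 66.84 67.95]
wrist -80 11 t [-0.83 -0.82 -0.2 ] z [65.16 65.77 67.09]
wrist -60 57 t [-0.89 -0.3  -0.22] z [64.33 65.35 66.35]
wrist -40 16 t [-0.91 -0.61 -0.3 ] z [64.34 65.65 66.13]
wrist 0 610 t [-6.09  0.62  7.88] z [ 62.69  63.88 104.37]
wrist 20 934 t [-6.05  1.04  7.76] z [62.17 63.44 64.6 ]
wrist 40 471 t [-5.99  3.63  7.94] z [61.85 62.97 64.3 ]
wrist 60 1682 t [-19.01   0.33  18.69] z [48.11 58.65 71.27]
wrist 80 759 t [-3.41  1.22  5.92] z [54.93 58.06 59.83]
wrist 100 818 t [-3.42  1.11  5.69] z [54.83 57.61 59.25]
wrist 120 911 t [-3.42  1.36  5.88] z [54.16 57.08 58.85]
wrist 140 305 t [-3.43  1.33  5.7 ] z [54.05 56.74 58.43]
fing [ 8.64 11.4 ] [-12.32  -0.51  10.79] [ 63.73 108.01 129.  ]
```

```bash
python3 - <<'E'
from h import *
w=np.load("pics/w1.npy"); tcp=np.array([555.1,-22.06,171.6]); M=R.from_euler('xyz',[np.pi,0,1.742]).as_matrix()
L=(w-tcp)@M
for u0,u1 in((225,270),(365,410)):
    q=L[280:345,u0:u1].reshape(-1,3); q=q[np.isfinite(q[:,0])&(abs(q[:,2])<150)&(q[:,2]<60)]; print("w1 finger tool-frame",len(q),np.percentile(q,[1,50,99],axis=0))
c=cam("scene"); s=manip.read_state(); T=(cloud(c)-s["eef_pos"])@M
k=(abs(T[...,0])<14)&(abs(T[...,1])<16)&(T[...,2]>-90)&(T[...,2]<10)
H=cv2.cvtColor(c["img"],cv2.COLOR_BGR2HSV)
for z in range(-90,10,6):
    q=k&(T[...,2]>z)&(T[...,2]<z+6); P=T[q]
    if len(P): print(z,len(P),"x",P[:,0].min(),P[:,0].max(),"y",P[:,1].min(),P[:,1].max(),"hsv",np.median(H[q],0))
E
```

```text
w1 finger tool-frame 2211 [[ -5.67 -37.34 -95.84]
 [ 10.32 -29.25 -70.58]
 [ 11.21 -25.55 -36.75]]
w1 finger tool-frame 2216 [[ -6.01  25.79 -95.91]
 [ 10.33  29.39 -69.93]
 [ 11.22  37.51 -35.46]]
-90 25 x -13.54958261277314 5.373767980190822 y -12.226880146827776 13.32886335987109 hsv [ 14.  23. 102.]
-84 27 x -12.283342308417284 5.814414177757955 y -13.164146048097717 14.551437272002957 hsv [ 14.  22. 102.]
-78 26 x -13.316717659112404 5.858224436817857 y -13.305866423883089 13.001087908838153 hsv [ 15.  22. 101.]
-72 21 x -13.716447028737301 3.323369295024629 y -9.943324192779208 14.64443279490514 hsv [ 14.  23. 106.]
-66 26 x -13.795039002074352 11.087366824273953 y -9.245707317157173 15.190757466062902 hsv [ 14.5  23.  101. ]
-60 20 x -12.445980834736343 7.280617307041033 y -15.441974591361376 13.823504657246469 hsv [ 13.   23.  103.5]
-54 25 x -13.200616591925938 5.0882279636791266 y -11.33168162542407 15.001881081424987 hsv [ 15.  23. 101.]
-48 21 x -13.305479592268748 6.7226215729432 y -12.044349789291687 14.657204917525235 hsv [ 12.  25. 101.]
-42 9 x -12.960225638146271 10.788269745683436 y -3.2550681218708504 9.84738669430229 hsv [13. 35. 94.]
-36 3 x -10.166957324600121 -9.128793892372878 y -6.42152184276424 5.369424626538357 hsv [12. 48. 88.]
-30 26 x -13.674525780312512 11.879886163175666 y -5.603686533767929 9.990688913036752 hsv [ 12.  149.5 112. ]
-24 13 x -8.896850291673575 13.917542858975676 y -6.407241426006264 8.525353685555919 hsv [ 12. 149. 100.]
-18 11 x -13.185003073071478 13.630149590816583 y 4.900639893805362 8.358712554067635 hsv [ 12. 104. 107.]
-12 1 x 9.268976179179537 9.268976179179537 y 5.303869234862603 5.303869234862603 hsv [ 12.  79. 107.]
```

The depth data shows the real fingertips end about 36 mm short of the reported TCP (tool z ≈ -36, not 0). The fingers closed about 9 mm above the rod and nothing was disturbed. I'll treat the real grasp point as 55 mm behind the reported TCP, open, and go down a further 35 mm.

Request:
arm_command(plan=[[0.1,0,0,0,0],[0.1,0,0,0,0],[0.1,0,0,0,0],[0.1,0,0,0,0],[0.1,0,0,0,0],[0.1,0,0,0.015,0],[0.1,0,0,0.02,0],[0.1,0,0,0,0],[0.1,0,0,0,0],[-1,0,0,0,0],[-1,0,0,0,0],[-1,0,0,0,0],[-1,0,0,0,0],[-1,0,0,0,0]], newtons=40)

```text
clock: 6.88
eef_pos: [554.6, -16.8, 4.4]
eef_rot: [-3.142, 0.0, 1.742]
wrist_force: [-1.5, -0.1, 1.6]
finger_gap: 15.7
finger_force: 40.0
```

Request:
arm_command(plan=[[-1,0,0,-0.01,0],[-1,0,0,-0.03,0],[-1,0,0,-0.04,0],[-1,0,0,-0.04,0],[-1,0,0,-0.04,0],[-1,0,0,-0.04,0],[-1,0.015,-0.01,-0.04,0],[-1,0.03,-0.015,0,0],[-1,0.03,-0.015,0,0],[-1,0.03,-0.01,0,0],[-1,0.03,-0.01,0,0],[-1,0.03,-0.004,0,0],[-1,0.01,0,0,0],[-1,0,0,0,0],[-1,0,0,0,0]], newtons=60)

```text
clock: 8.75
eef_pos: [462.0, 144.1, 244.3]
eef_rot: [-3.141, 0.0, 1.741]
wrist_force: [0.2, -0.6, -2.6]
finger_gap: 15.7
finger_force: 60.0
```

```bash
python3 - <<'E'
from h import *
s=manip.read_state(); print(s["clock"],s["eef_pos"],s["eef_rot"],s["finger_gap"],s["joints"])
c=cam("scene"); cv2.imwrite("pics/s3.png",cv2.resize(c["img"][110:260,320:470],None,fx=4,fy=4,interpolation=cv2.INTER_CUBIC)); 
W=cloud(c); o=np.array([503.8,353.9,0]); f=np.array([-.194,.981,0]); h=np.array([f[1],-f[0],0])
D=np.stack([(W-o)@h,(W-o)@f,W[...,2]],-1)
k=(D[...,1]<-12)&(D[...,1]>-70)&(D[...,2]>275)&(D[...,2]<325)&(abs(D[...,0])<100)
P=D[k]
for a in range(-100,30,6):
    q=P[(P[:,0]>=a)&(P[:,0]<a+6)]
    if len(q): print(a,len(q),q.min(0),np.median(q,0),q.max(0))
d=np.array([-.17,.985,0]);r=np.array([.985,.17,0])
hk=s["eef_pos"]+160*d+24*r+[0,0,53.6]; print("hook pred h,f,z",(hk-o)@h,(hk-o)@f,hk[2])
E
```

```text
8.75 [462.03 144.06 244.35] [-3.14  0.    1.74] 15.719610182635826 [ 0.23  0.1   1.59 -0.    1.45  0.06]
-70 3 [-65.83 -42.42 288.57] [-64.74 -38.58 290.06] [-64.28 -34.17 292.6 ]
-64 5 [-61.14 -47.08 290.29] [-60.93 -40.07 293.79] [-58.63 -38.99 296.59]
-58 5 [-54.83 -49.   291.06] [-54.02 -43.01 295.8 ] [-52.42 -40.69 296.47]
-52 8 [-51.85 -43.77 286.57] [-48.94 -39.72 293.34] [-47.75 -35.66 296.14]
-46 6 [-45.1  -46.36 287.25] [-42.69 -40.32 294.18] [-40.28 -36.55 296.04]
-40 7 [-39.69 -43.26 287.68] [-36.71 -39.41 293.5 ] [-35.56 -37.71 295.38]
-34 3 [-33.84 -42.59 292.16] [-32.47 -40.69 293.32] [-32.07 -39.31 295.88]
-16 2 [-11.56 -40.11 296.75] [-11.22 -28.83 305.01] [-10.87 -17.56 313.27]
-10 57 [ -8.99 -58.44 280.19] [ -5.82 -43.93 299.98] [ -4.04 -18.05 319.08]
-4 28 [ -3.81 -57.56 282.32] [ -2.71 -29.08 299.9 ] [ -0.07 -12.2  319.02]
hook pred h,f,z -53.815466143906846 -38.44640553635649 297.94680801333817
```

View pics/s3.png

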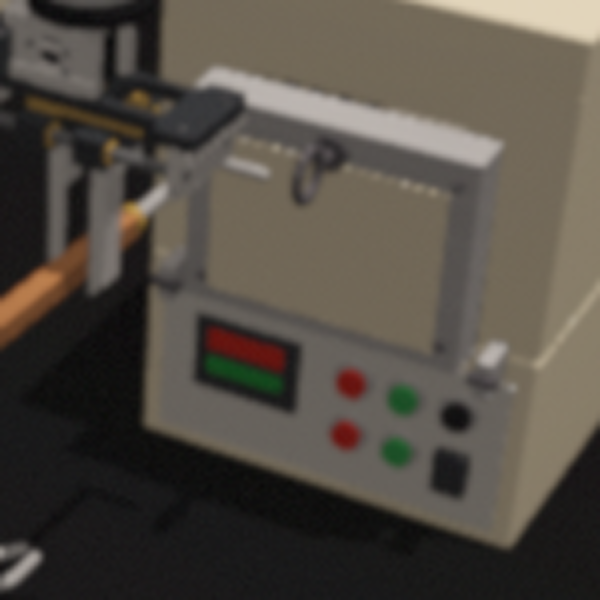

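The picture shows the prong tip at crop (268,173), level and just left of the ring at (305,180). The rod droops slightly, with its prong axis about 292 mm high against 299 mm for the ring centre. I'll raise 7 mm and slide the prong in.

Request:
arm_command(plan=[[-1,0,0,-0.007,0],[-1,0,0,0,0],[-1,0,0.01,0,0],[-1,0,0.01,0,0],[-1,0,0.01,0,0],[-1,0,0.01,0,0],[-1,0,0.009,0,0],[-1,0,0,0,0],[-1,0,0,0,0]])

```text
clock: 9.93
eef_pos: [509.9, 153.1, 251.3]
eef_rot: [-3.141, -0.0, 1.742]
wrist_force: [-0.4, -0.1, -1.9]
finger_gap: 15.5
finger_force: 60.0
```

```bash
python3 - <<'E'
from h import *
s=manip.read_state(); print(s["clock"],s["eef_pos"],s["eef_rot"],s["wrist_force"])
c=cam("scene"); cv2.imwrite("pics/s4.png",cv2.resize(c["img"][125:185,350:430],None,fx=6,fy=6,interpolation=cv2.INTER_CUBIC)); 
W=cloud(c); o=np.array([503.8,353.9,0]); f=np.array([-.194,.981,0]); h=np.array([f[1],-f[0],0])
D=np.stack([(W-o)@h,(W-o)@f,W[...,2]],-1)
k=(D[...,1]<-12)&(D[...,1]>-70)&(D[...,2]>275)&(D[...,2]<325)&(abs(D[...,0])<100)
P=D[k]
for a in range(-40,30,6):
    q=P[(P[:,0]>=a)&(P[:,0]<a+6)]
    if len(q): print(a,len(q),q.min(0),np.median(q,0),q.max(0))
E
```

```text
9.925 [509.89 153.14 251.29] [-3.14 -0.    1.74] [-0.45 -0.05 -1.94]
-16 1 [-11.41 -17.92 296.96] [-11.41 -17.92 296.96] [-11.41 -17.92 296.96]
-10 41 [ -9.93 -57.31 278.84] [ -5.73 -34.39 296.45] [ -4.18 -15.46 316.32]
-4 25 [ -3.91 -60.14 281.51] [ -2.81 -39.88 301.77] [  1.56 -15.84 317.56]
2 8 [  2.77 -43.36 295.56] [  5.53 -42.16 301.46] [  7.98 -37.15 304.8 ]
8 7 [  9.05 -44.89 296.07] [ 11.14 -40.22 299.54] [ 12.83 -37.97 302.6 ]
14 3 [ 14.01 -41.43 295.3 ] [ 14.34 -36.67 301.27] [ 16.21 -36.15 301.29]
```

View pics/s4.png

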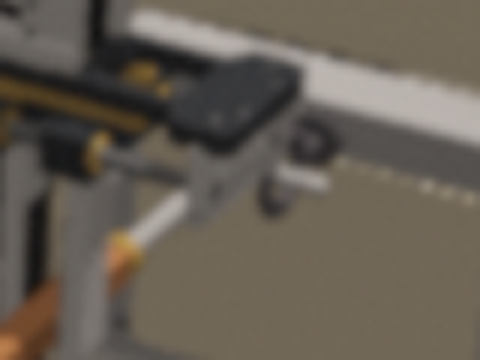

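The crop shows the prong passed through the ring, its tip at (325,185) to the ring's right, and the depth data puts hook_mid about 1 mm from the ring's plane centre. Next I'll swing the door along its arc.

Request:
arm_command(plan=[[-1,-0.007,0,0.002,0],[-1,-0.007,0,0.003,0],[-1,-0.007,0,0.003,0],[-1,-0.007,0,0.004,0],[-1,-0.008,0,0.005,0],[-1,-0.008,0,0.006,0],[-1,-0.008,0,0.006,0],[-1,-0.007,0,0.007,0],[-1,-0.007,0,0.007,0],[-1,-0.006,0,0.008,0],[-1,-0.006,0,0.008,0],[-1,-0.005,0,0.008,0],[-1,0,0,0,0]])

```text
clock: 11.6
eef_pos: [523.9, 70.8, 183.7]
eef_rot: [-3.14, 0.0, 1.741]
wrist_force: [-0.5, -0.0, -2.0]
finger_gap: 15.8
finger_force: 60.0
```

```bash
cat > door.py <<'E'
from h import *
s=manip.read_state(); print(s["clock"],s["eef_pos"],s["eef_rot"],s["wrist_force"])
c=cam("scene"); W=cloud(c); np.save("pics/last.npy",W)
hg=np.array([503.8,353.9,155])+10*np.array([-.194,.981,0])-4.2*np.array([.981,.194,0]); f=np.array([-.194,.981,0]); h=np.array([f[1],-f[0],0])
F=-(W-hg)@f; Z=W[...,2]-155; Hh=(W-hg)@h
k=(Hh>60)&(Hh<98)&(F>-20)&(F<200)&(Z>15)&(Z<200)
P=np.c_[F[k],Z[k]]; r=np.hypot(*P.T); P=P[(r<190)&(r>60)]
a=np.degrees(np.arctan2(P[:,0],P[:,1])); print("door pts angle",len(a),np.percentile(a,[2,25,50,75,98]),"F",np.percentile(P[:,0],[2,50,98]),"Z",np.percentile(P[:,1],[2,50,98]))
E
python3 door.py
```

```text
11.6 [523.91  70.78 183.65] [-3.14  0.    1.74] [-0.49 -0.03 -1.98]
door pts angle 380 [23.1  36.45 42.18 44.67 48.19] F [ 46.64  94.3  112.18] Z [ 44.86 120.73 141.39]
```

Request:
arm_command(plan=[[-1,-0.004,0,0.009,0],[-1,-0.004,0,0.009,0],[-1,-0.004,0,0.009,0],[-1,-0.003,0,0.009,0],[-1,-0.002,0,0.01,0],[-1,-0.001,0,0.01,0],[-1,-0.001,0,0.01,0],[-1,-0.001,0,0.009,0],[-1,0.001,0,0.01,0],[-1,0.001,0,0.01,0],[-1,0.001,0,0.01,0],[-1,0.002,0,0.009,0],[-1,0,0,0.005,0],[-1,0,0,0,0]])

```text
clock: 13.4
eef_pos: [526.6, 56.5, 65.0]
eef_rot: [-3.141, 0.0, 1.742]
wrist_force: [0.5, 0.2, -2.3]
finger_gap: 15.7
finger_force: 60.0
```

```bash
cat >> door.py <<'E'
k=(abs(Hh)<45)&(F>40)&(F<130)&(Z>20)&(Z<80)
if k.sum(): print("shelf",k.sum(),np.percentile(W[k],[5,50,95],axis=0), np.polyfit(F[k],Z[k],1))
k=(abs(Hh)<60)&(F>90)&(F<240)&(Z>-80)&(Z<-12)
if k.sum(): print("below door",k.sum(),"h",np.percentile(Hh[k],[3,50,97]),"F",np.percentile(F[k],[3,50,97]),"Z",np.percentile(Z[k],[3,50,97]))
E
python3 door.py
```

```text
13.4 [526.57  56.52  65.02] [-3.14  0.    1.74] [ 0.46  0.2  -2.27]
door pts angle 531 [49.27 66.7  72.81 76.77 83.96] F [ 51.68 119.87 167.22] Z [17.1  34.43 53.26]
shelf 579 [[474.73 238.83 204.47]
 [514.53 278.18 208.46]
 [554.95 319.95 211.89]] [ 0.05 49.01]
below door 70 h [-28.74  -0.23  14.54] F [127.43 149.11 237.02] Z [-45.22 -38.31 -13.41]
```

Request:
arm_command(plan=[[-1,0.001,0,0.004,0],[-1,0.001,0,0.004,0],[-1,0,0,0,0],[-1,0,0,0,0]])

```text
clock: 13.95
eef_pos: [526.4, 58.5, 57.4]
eef_rot: [3.141, -0.0, 1.742]
wrist_force: [0.5, 0.2, -1.2]
finger_gap: 15.4
finger_force: 60.0
```

```bash
python3 door.py
```

```text
13.95 [526.43  58.53  57.44] [ 3.14 -0.    1.74] [ 0.52  0.23 -1.23]
door pts angle 518 [50.57 68.69 74.85 78.67 83.91] F [ 51.93 116.25 167.76] Z [17.66 29.62 49.23]
shelf 629 [[474.11 239.78 201.49]
 [515.44 279.37 204.39]
 [554.68 320.27 207.66]] [ 0.   49.44]
below door 69 h [-29.19  -0.4   16.73] F [128.71 147.76 234.83] Z [-54.53 -46.18 -19.57]
```

Request:
arm_command(plan=[[-1,0,0,0.004,0],[-1,0,0,0,0],[-1,0,0,0,0]])

```text
clock: 14.38
eef_pos: [526.5, 58.5, 53.5]
eef_rot: [3.141, 0.0, 1.742]
wrist_force: [-0.3, -1.3, 1.5]
finger_gap: 15.6
finger_force: 60.0
```

```bash
python3 door.py
```

```text
14.375 [526.48  58.48  53.48] [3.14 0.   1.74] [-0.25 -1.27  1.5 ]
door pts angle 529 [50.22 68.74 74.58 78.65 84.01] F [ 50.99 115.02 167.54] Z [17.19 29.55 50.23]
shelf 631 [[473.01 237.12 201.48]
 [513.64 277.74 204.52]
 [553.78 318.47 207.89]] [ 0.   49.47]
below door 68 h [-30.71  -0.68  16.87] F [128.48 147.43 237.99] Z [-55.26 -46.47 -18.65]
```

The door is against its stop: the shelf is flat at slope 0 and height 204.5 mm, and the force has risen. Now I'll unhook and carry the rod back above its rest.

Request:
arm_command(plan=[[-1,0,0,-0.006,0],[-1,0,0,-0.006,0],[-1,0,0,0,0],[-1,0,-0.01,0,0],[-1,0,-0.01,0,0],[-1,0,-0.01,0,0],[-1,0,-0.015,0,0],[-1,0,-0.015,0,0],[-1,0,0,0,0]])

```text
clock: 15.55
eef_pos: [466.5, 48.2, 65.5]
eef_rot: [3.142, -0.0, 1.742]
wrist_force: [0.7, -0.5, -2.3]
finger_gap: 15.8
finger_force: 60.0
```

```bash
python3 door.py
```

```text
15.55 [466.54  48.22  65.53] [ 3.14 -0.    1.74] [ 0.7  -0.45 -2.31]
door pts angle 523 [50.71 68.69 74.74 78.56 83.88] F [ 51.77 116.19 167.91] Z [17.83 29.65 50.03]
shelf 623 [[474.65 239.91 201.32]
 [515.36 278.22 204.61]
 [556.19 319.95 207.96]] [ 0.01 49.16]
below door 90 h [-56.04  -2.75   1.77] F [128.41 148.39 167.66] Z [-56.18 -40.08 -18.5 ]
```

Request:
arm_command(plan=[[-1,-0.015,0,0,0],[-1,-0.025,0,0,0],[-1,-0.025,0,0,0],[-1,-0.015,0,-0.02,0],[-1,0,0,-0.02,0],[-1,0,0.015,0,0],[-1,0.001,0.025,0,0],[-1,0,0.025,0,0],[-1,0,0.011,0,0],[-1,0,0,0,0],[-1,0,0,0,0]])

```text
clock: 16.98
eef_pos: [555.0, -16.9, 105.2]
eef_rot: [-3.141, -0.0, 1.742]
wrist_force: [-0.7, 0.1, -2.8]
finger_gap: 15.1
finger_force: 60.0
```

```bash
python3 - <<'E'
from h import *
s=manip.read_state(); print(s["clock"],s["eef_pos"],s["eef_rot"]); print(rel([554.6,-16.8,4.4]))
for n in("wrist","scene"):
    c=cam(n); w=cloud(c); H=cv2.cvtColor(c["img"],cv2.COLOR_BGR2HSV)
    L=(w-s["eef_pos"])@R.from_euler('xyz',s["eef_rot"]).as_matrix()
    for a in(-110,-80,-50,20,45,70,90,110,130,145,158):
        k=(abs(L[...,0]-a)<6)&(abs(L[...,1])<25)&(L[...,2]<-30)&(L[...,2]>-80)
        if k.sum()>4: print(n,a,k.sum(),"y",np.percentile(L[k][:,1],[5,50,95]),"z",np.percentile(L[k][:,2],[2,20,50,95]))
E
```

```text
16.975 [555.   -16.9  105.24] [-3.14 -0.    1.74]
[  0.16  -0.33 100.84]
wrist -80 529 y [-7.14  0.38  7.37] z [-62.29 -61.7  -61.21 -59.87]
wrist 20 818 y [-7.05 -0.14  7.23] z [-60.65 -59.86 -59.34 -58.24]
wrist 45 935 y [-7.21 -0.14  7.03] z [-60.13 -59.31 -58.8  -57.54]
wrist 70 636 y [-4.56 -0.14  4.28] z [-56.32 -55.37 -54.49 -51.55]
wrist 90 687 y [-4.41 -0.13  4.14] z [-55.87 -55.04 -54.14 -51.8 ]
wrist 110 767 y [-4.66 -0.13  3.98] z [-55.68 -54.65 -53.82 -51.01]
wrist 130 789 y [-4.5  -0.13  4.26] z [-55.19 -54.24 -53.36 -50.74]
scene -110 45 y [-6.28  2.68  9.32] z [-63.88 -62.05 -56.68 -48.54]
scene -80 38 y [-6.72  6.09  9.76] z [-64.55 -62.29 -61.05 -50.23]
scene -50 35 y [-4.57  6.78  9.96] z [-63.82 -62.28 -60.58 -48.77]
scene 45 24 y [1.75 7.53 9.84] z [-63.57 -60.72 -58.38 -46.36]
scene 158 5 y [21.85 23.62 24.46] z [-51.72 -51.56 -50.15 -47.38]
```

The rod is centred and yaw-aligned above the rest, drooping only 0.02 rad. I'll lower it and let go.

Request:
arm_command(plan=[[-1,0,0,0.02,0],[-1,0,0,0.025,0],[-1,0,0,0.02,0],[-1,0,0,0.015,0],[-1,0,0,0.01,0],[-1,0,0,0.007,0],[-1,0,0,0,0],[-1,0,0,0,0]])

```text
clock: 18.08
eef_pos: [555.9, -16.6, 8.8]
eef_rot: [3.141, 0.0, 1.742]
wrist_force: [-0.1, -1.1, -2.6]
finger_gap: 15.6
finger_force: 60.0
```

Request:
arm_command(plan=[[-1,0,0,0.003,0],[-1,0,0,0,0],[-0.5,0,0,0,0],[0.1,0,0,0,0],[0.1,0,0,0,0],[0.1,0,0,0,0],[0.1,0,0,0,0],[0.1,0,0,0,0],[0.1,0,0,-0.01,0],[0.1,0,0,-0.03,0],[0.1,0,0,-0.04,0],[0.1,0,0,-0.04,0],[0.1,0,0,-0.04,0],[0.1,0,0,0,0],[0.1,0,0,0,0]])

```text
clock: 19.95
eef_pos: [555.2, -16.6, 164.9]
eef_rot: [-3.141, -0.0, 1.742]
wrist_force: [-0.1, -0.2, -0.1]
finger_gap: 51.7
finger_force: 0.0
```

```bash
python3 - <<'E'
from h import *
s=manip.read_state(); print(s["clock"],s["eef_pos"],s["eef_rot"],s["finger_gap"])
c=cam("wrist"); w=cloud(c); Hs=cv2.cvtColor(c["img"],cv2.COLOR_BGR2HSV)
m=(Hs[...,0]<20)&(Hs[...,1]>100)&(w[...,2]>50)&(w[...,2]<75)&(abs(w[...,0]-556)<40)&(w[...,1]<60)&(w[...,1]>-150)
P=w[m]; cc=P[:,:2].mean(0); d=np.linalg.svd(P[:,:2]-cc,full_matrices=False)[2][0]; d*=np.sign(d[1]); e=np.percentile((P[:,:2]-cc)@d,[.5,99.5]); print(len(P),cc,d,np.arctan2(d[1],d[0]),e, "mid by end",cc+d*(e[1]-55),cc+d*(e[0]+110),np.percentile(P[:,2],[2,50,98]))
E
```

```text
19.95 [555.22 -16.56 164.89] [-3.14 -0.    1.74] 51.69958020657076
2183 [560.37 -44.65] [-0.17  0.98] 1.7444009850861735 [-78.21  84.11] mid by end [555.34 -15.98] [554.88 -13.34] [61.93 65.01 67.46]
```

Request:
arm_command(plan=[[0.5,0,0,0,0.155],[0.5,0,0,0,0.155],[0.5,0,0,0,0.155],[0.5,0,0,0,0.155],[0.5,0,0,0,0.155],[0.5,0,0,0,0.155],[0.5,0,0,0,0.155],[0.5,0,0,0,0.155],[0.5,0,0,0,0.155],[0.5,0,0,0,0.155],[0.5,0,0,0,0]])

```text
clock: 21.38
eef_pos: [555.2, -16.6, 164.3]
eef_rot: [-3.141, 0.002, 0.193]
wrist_force: [0.1, 0.0, -0.4]
finger_gap: 70.4
finger_force: 0.0
```

Request:
arm_command(plan=[[0.5,0.003,0.028,0,0],[0.5,0.003,0.028,0,0],[0.5,0.003,0.028,0,0],[0.5,0.003,0.028,0,0],[0.5,0.003,0.028,0,0],[0.5,0.003,0.028,0,0],[0.5,0.003,0.028,0,0],[0.5,0.003,0.028,0,0],[0.5,0.003,0.028,0,0],[0.5,0.002,0.031,0,0],[0.5,0,0,0,0],[0.5,0,0,0,0]])

```text
clock: 22.88
eef_pos: [637.8, -288.2, 164.7]
eef_rot: [-3.141, 0.001, 0.194]
wrist_force: [-0.0, 0.6, 0.1]
finger_gap: 70.4
finger_force: 0.0
```

```bash
python3 - <<'E'
from h import *
s=manip.read_state(); print(s["clock"],s["eef_pos"],s["eef_rot"],s["finger_gap"])
for n in("wrist","scene"):
    c=cam(n); w=cloud(c)
    k=(w[...,2]>115)&(w[...,2]<130)&(np.hypot(w[...,0]-637,w[...,1]+288)<35); P=w[k]
    if len(P)>5: ctr,r=cv2.minEnclosingCircle(P[:,:2].astype(np.float32)); print(n,len(P),ctr,r,rel([*ctr,50]))
E
```

```text
22.875 [ 637.81 -288.21  164.71] [-3.14  0.    0.19] 70.36047995462977
wrist 943 (635.8989868164062, -286.55914306640625) 21.101804733276367 [ -1.68  -1.74 115.08]
scene 161 (636.9500732421875, -288.5955810546875) 22.426847457885742 [ -1.14   0.49 115.32]
```

Request:
arm_command(plan=[[0.5,-0.001,0,0.025,0],[0.5,0,0,0.03,0],[0.5,0,0,0.03,0],[0.5,0,0,0.02,0],[0.5,0,0,0.01,0],[0.5,0,0,0,0],[-1,0,0,0,0],[-1,0,0,0,0],[-1,0,0,0,0],[-1,0,0,0,0],[-1,0,0,0,0]], newtons=15)

```text
clock: 24.35
eef_pos: [637.2, -289.1, 50.7]
eef_rot: [3.141, -0.0, 0.192]
wrist_force: [0.5, 1.1, 2.0]
finger_gap: 40.7
finger_force: 15.0
```

Request:
arm_command(plan=[[-1,0,0,-0.01,0],[-1,0,0,-0.025,0],[-1,0,0,-0.03,0],[-1,0,0,-0.03,0],[-1,0,0,-0.03,0],[-1,0,0,-0.03,0],[-1,0,0,-0.015,0],[-1,0,0,0,0]])

```text
clock: 25.35
eef_pos: [637.2, -289.2, 221.0]
eef_rot: [3.141, -0.001, 0.192]
wrist_force: [-0.0, -0.6, -0.4]
finger_gap: 40.7
finger_force: 15.0
```

Request:
arm_command(plan=[[-1,0,-0.015,0,0],[-1,0,-0.025,0,0],[-1,0,-0.03,0,0],[-1,0,-0.03,0,0],[-1,0,-0.03,0,0],[-1,0,-0.03,0,0],[-1,0,-0.03,0,0],[-1,0,-0.03,0,0],[-1,0,-0.03,0,0],[-1,0,-0.03,0,0],[-1,0,-0.03,0,0],[-1,0,-0.03,0,0],[-1,0,-0.03,0,0],[-1,0,-0.03,0,0],[-1,0,-0.03,0,0],[-1,0,-0.025,0,0],[-1,0,-0.015,0,0],[-1,0,0,0,0],[-1,0,0,0,0]])

```text
clock: 27.72
eef_pos: [547.4, 171.7, 220.1]
eef_rot: [3.141, 0.0, 0.191]
wrist_force: [0.3, 0.1, -0.9]
finger_gap: 40.9
finger_force: 15.0
```

```bash
python3 - <<'E'
from h import *
s=manip.read_state(); print(s["clock"],s["eef_pos"],s["eef_rot"],s["finger_gap"],s["joints"]); print(rel([516.5,267.7,181]))
c=cam("scene"); cv2.imwrite("pics/s5.png",c["img"])
w=cloud(c); L=(w-s["eef_pos"])@R.from_euler('xyz',s["eef_rot"]).as_matrix()
k=(np.hypot(L[...,0],L[...,1])<30)&(L[...,2]>-36)&(L[...,2]<0); print(k.sum(),L[k].max(0),L[k].min(0))
E
```

```text
27.725 [547.42 171.7  220.13] [3.14 0.   0.19] 40.90135431446171 [ 0.24  0.32  1.38 -0.    1.44  1.62]
[ -12.08 -100.13   39.12]
35 [ 16.6   27.17 -23.89] [ -6.   -24.63 -35.85]
```

View pics/s5.png

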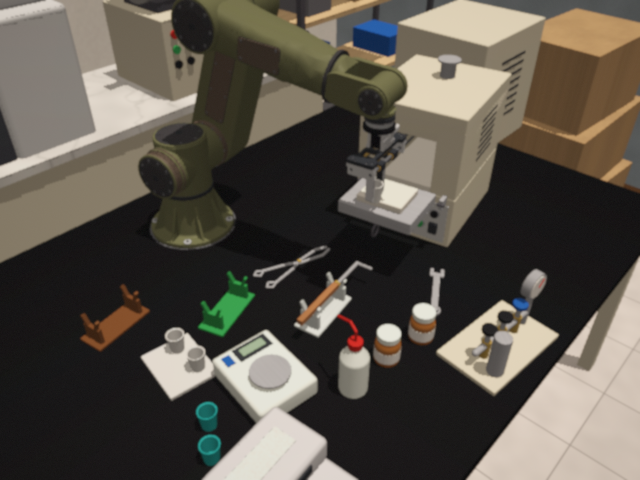

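The picture shows the rod back in its rest at (325,300), the door fully down, and the held crucible at (375,190) just in front of the white block at (395,192). The other things on the bench look unmoved.

Request:
arm_command(plan=[[-1,-0.002,-0.015,0,0],[-1,-0.002,-0.02,0,0],[-1,-0.002,-0.02,0,0],[-1,-0.002,-0.02,0,0],[-1,-0.002,-0.015,0,0],[-1,-0.002,-0.01,0,0],[-1,0,0,0,0],[-1,0,0,0.015,0],[-1,0,0,0.012,0],[-1,0,0,0.007,0],[-1,0,0,0,0],[-1,0,0,0,0]])

```text
clock: 29.28
eef_pos: [516.8, 268.2, 186.7]
eef_rot: [-3.141, -0.001, 0.192]
wrist_force: [-0.2, 0.2, -0.4]
finger_gap: 40.7
finger_force: 15.0
```

```bash
python3 - <<'E'
from h import *
s=manip.read_state(); print(s["clock"],s["eef_pos"],s["wrist_force"]); print(rel([516.5,267.7,181]))
E
```

```text
29.275 [516.78 268.19 186.7 ] [-0.2   0.15 -0.37]
[-0.37  0.43  5.7 ]
```

Request:
arm_command(plan=[[-1,0,0,0.003,0],[-1,0,0,0.002,0],[-1,0,0,0.001,0],[-1,0,0,0,0]])

```text
clock: 29.78
eef_pos: [516.7, 268.3, 180.7]
eef_rot: [-3.141, -0.001, 0.192]
wrist_force: [0.1, -0.2, 1.1]
finger_gap: 40.9
finger_force: 15.0
```

Request:
arm_command(plan=[[0,0,0,0,0],[0.4,0,0,0,0],[0.4,0,0,0,0],[0.4,0,0,0,0],[0.4,0,0,0,0],[0.4,0,0,-0.01,0],[0.4,0,0,-0.02,0],[0.4,0,0,-0.03,0],[0.4,0,0,-0.03,0],[0.4,0,0,-0.01,0],[0.4,0,0.03,0,0],[0.4,0,0.04,0,0],[0.4,0,0.04,0,0],[0.4,0,0.04,0,0],[0.4,0,0,0,0],[0.4,0,0,0,0]])

```text
clock: 31.78
eef_pos: [545.0, 121.5, 280.0]
eef_rot: [-3.141, 0.001, 0.192]
wrist_force: [0.3, 0.2, 0.6]
finger_gap: 65.8
finger_force: 0.0
```

```bash
python3 - <<'E'
from h import *
s=manip.read_state(); print(s["clock"],s["eef_pos"],s["finger_gap"],s["wrist_force"])
c=cam("scene"); cv2.imwrite("pics/s6.png",c["img"][120:360,220:540]); w=cloud(c)
k=(w[...,2]>244)&(w[...,2]<262)&(np.hypot(w[...,0]-516,w[...,1]-268)<40); P=w[k]
print(len(P),cv2.minEnclosingCircle(P[:,:2].astype(np.float32)),np.percentile(P[:,2],[2,50,98]), "plug",(514.2,279.5))
E
python3 door.py
```

```text
31.775 [545.02 121.45 280.  ] 65.77612789840222 [0.29 0.17 0.59]
103 ((517.0756225585938, 266.3072204589844), 25.086223602294922) [244.94 250.13 256.38] plug (514.2, 279.5)
31.825 [544.97 121.76 280.09] [-3.14  0.    0.19] [0.12 0.07 0.77]
door pts angle 522 [51.69 68.74 74.65 78.7  83.99] F [ 52.56 115.2  167.55] Z [17.6  29.71 49.89]
shelf 565 [[475.4  237.6  201.75]
 [526.59 261.66 205.26]
 [556.2  319.87 230.97]] [ 0.07 46.42]
below door 72 h [-4.87 -1.81  2.16] F [127.92 152.03 168.13] Z [-54.94 -38.14 -17.46]
```

View pics/s6.png

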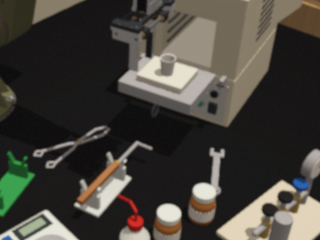

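The picture shows the crucible upright on the white block at (168,65), the door level, and the rod in its rest at (110,180). The crucible is about 13 mm from the block's centre. Handing in.

```bash
python3 -c "
from cell import ticket
print(ticket.sign_off())"
```

```text
the job is handed in; nothing more can be done
None
```

Job handed in at about 32 s, verdict not shown: by the cameras, the door is fully down, the rod is back in its rest within a few mm, and the crucible is upright on the block about 13 mm from centre; the real fingertips end about 36 mm short of the reported TCP, so the first grasp closed above the rod, and I corrected for that.

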